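# Unpack and close-pack hexagonal heater blocks

### The job

Fold both half-raised flaps of the small carton fully outward and leave them open. Then take the two hexagonal aluminium blocks out of it and pack them in the dark tray with the one already there: all three standing flat on the tray's floor in one tight triangular cluster, each with a flat face snug against each of the other two. Do not disturb the beaker or the flask.

Things in the scene. Friction and masses are not known exactly. Their poses are not given: they have to be found in the camera images.
- carton: brown cardboard carton, fixed to the table, outside 138 (x) x 158 (y) x 58 mm high, inside 130 x 150 mm, floor and walls 4 mm thick; holds two hexagonal blocks side by side along its y axis; origin at the centre of its underside, z up, its x axis runs from the near flap's side to the far flap's side; its end flaps (y sides) are already folded down outside
- far_flap (a joint): joint of the carton's far flap, rad: 0 shut and level, 1.57 straight up, grows outward, stop at 2.7; starts half raised; a 152 mm wide, 55 mm long, 4 mm thick cardboard panel hinged on the carton's +x rim (67 mm to +x of the carton's centre, 58 mm above the table); light crease, it stays where it is left
- far_flap_edge (a point): middle of the free edge of the far flap
- near_flap (a joint): joint of the carton's near flap, rad: 0 shut and level, 1.57 straight up, grows outward, stop at 2.7; starts half raised; a 152 mm wide, 55 mm long, 4 mm thick cardboard panel hinged on the carton's -x rim (67 mm to -x of the carton's centre, 58 mm above the table); light crease, it stays where it is left
- near_flap_edge (a point): middle of the free edge of the near flap
- tray: dark steel tray, fixed to the table, outside 190 x 190 mm, inside 182 x 182 mm, floor 4 mm thick, rim only 12 mm above the table; a small bar handle on each y side reaches 13 mm out; origin at the centre of its underside, z up
- hex_a: aluminium hexagonal block, a solid upright prism 46 mm across flats, 53 mm across corners, 45 mm tall, about 0.2 kg, seven dark well marks on top; origin at the centre of its underside, z up, x square to one flat face (faces look along x and every 60 degrees from it); stands loose in the tray, near its middle, from the start, and slides if pushed by 1 to 3 N
- hex_b: aluminium hexagonal block, a solid upright prism 46 mm across flats, 53 mm across corners, 45 mm tall, about 0.2 kg, seven dark well marks on top; origin at the centre of its underside, z up, x square to one flat face (faces look along x and every 60 degrees from it); stands loose on the carton's floor at the start, one face roughly towards the carton's +x, with at least 30 mm free on both its x sides
- hex_c: aluminium hexagonal block, a solid upright prism 46 mm across flats, 53 mm across corners, 45 mm tall, about 0.2 kg, seven dark well marks on top; origin at the centre of its underside, z up, x square to one flat face (faces look along x and every 60 degrees from it); as hex_b, the other block in the carton
- beaker: glass beaker, 72 mm wide, 98 mm tall, stands loose on the table; origin at the centre of its underside; leave alone
- flask: glass conical flask, 76 mm wide, 118 mm tall, stands loose on the table; origin at the centre of its underside; leave alone
Things that resemble listed ones, but are neither listed nor needed, are in the scene too. Leave any yellow look-alike of the hex_b alone.

How it is judged:
On the way:
1. both carton flaps are folded outward while both blocks are still in the carton (value of joint each of far_flap, near_flap above 1.9 rad and horizontal distance between each of hex_b, hex_c and carton below 0.08 m), for 0.2 s.
At the end, for the whole second after the job is handed in: Both flaps are folded outward (over 1.9 rad) and all three blocks stand upright (within 0.05 rad), at rest, on the tray's floor, every pair of block centres less than 48 mm apart (46 mm is perfect face-to-face contact, so gaps stay under 2 mm) (value of joint each of far_flap, near_flap above 1.9 rad and x of hex_a in the frame of tray between -0.075 and 0.075 m and y of hex_a in the frame of tray between -0.075 and 0.075 m and z of hex_a in the frame of tray between 0.001 and 0.007 m and angle between each of hex_a, hex_b, hex_c's own z axis and vertical below 0.05 rad and linear speed of each of hex_a, hex_b, hex_c below 0.01 m/s and x of hex_b in the frame of tray between -0.075 and 0.075 m and y of hex_b in the frame of tray between -0.075 and 0.075 m and z of hex_b in the frame of tray between 0.001 and 0.007 m and x of hex_c in the frame of tray between -0.075 and 0.075 m and y of hex_c in the frame of tray between -0.075 and 0.075 m and z of hex_c in the frame of tray between 0.001 and 0.007 m and horizontal distance between hex_a and hex_b below 0.048 m and horizontal distance between each of hex_a, hex_b and hex_c below 0.048 m); the robot touches nothing.
It fails at once if the beaker is moved more than 30 mm or tipped (distance of beaker from where it was at the start of the episode above 0.03 m or angle between beaker's own z axis and vertical above 0.4 rad).
It fails at once if the flask is moved more than 30 mm or tipped (distance of flask from where it was at the start of the episode above 0.03 m or angle between flask's own z axis and vertical above 0.4 rad).
It also fails if it takes over 70 s, if anything falls off the work surface, if the arm or the gripper's body presses on something with over 40 N, if the wrist force passes 120 N, or if a joint passes its speed limit or range.

### The arm

A 7-joint arm with a two-finger parallel gripper is mounted at the origin on the work surface; the furniture and walls round the work are solid. World frame = base frame: x ahead of the robot, y to its left, z up, the work surface at z = 0. Lengths are in m, angles in rad, forces in N, time in s.
With the tool pointing down it reaches from about 0.375 to 0.925 m from the base axis. Payload 3.1 kg.
Tool frame: the origin (TCP) lies at the very end of the fingers, on their centre line; the grasp point (between the pads) lies behind it (arm.grip_point_offset is the z of the grasp point in the tool frame, in m); z points along the fingers, y is the line along which they close (so a half turn about z gives the same grasp; the last joint's range is limited). The gripper opens to 85 mm and grips with 20 to 120 N. Pads are 22 mm wide; open, the fingers measure 114 mm over their backs; the gripper's body (76 mm by 85 mm) begins 54 mm behind the grasp point. The pads swing forward as they close: fully open they stand 13 mm farther back than shut.
Start: joints at [-1.345, 0.383, 0.044, 1.598, -0.018, 1.161, -0.05], TCP at [0.207, 0.616, 0.231] pointing down, gripper open.
Joint ranges: [-2.61, 2.61], [-0.41, 2.15], [-1.48, 1.57], [0, 2.5], [-1.57, 4.71], [0.05, 1.97], [-2.85, 2.85]. Speed limits (rad/s): [2.79, 2.79, 3.14, 3.14, 3.14, 3.14, 3.14].

### API

Orientations are given as a 3x3 rotation matrix whose columns are the frame's x, y, z axes.
In Python, from bench import telemetry, cams, job, arm gives the robot as it stands.
- The arm moves only by the tool carry_out, never from a script. Its argument "steps" is a list of rows, each an object with "travel": the shift along the tool's x, y, z in cm, a list of three; "angular": the turn, a rotation vector about the tool's x, y, z in rad, a list of three; "fingers": the gripper's target within -1 to 1 (shut at 1, half-way at 0, fully open at -1). A call has 1 to 12 rows; each row shifts and turns the commanded pose from where the row before left it, along the tool's axes as they then stand; what a row does not reach is not made up. A row lasts 1/8 s, in which the tool goes at most 62.5 mm and 10.7 degrees, less where a joint would pass 70% of its speed; a pose out of reach is approached as far as the arm can. A call is refused whole if a number of a shift passes 6.25 or a number of a turn 0.188, either way. A call with a gripper value outside its range is refused whole. The fingers move at their own pace and stop on an object; "squeeze" is the grip in N (left out, the last holds). Time passes only in rows, so rows that do not move let the fingers close. It gives the time, the measured TCP pose, the force, the opening and the grip force at its end, in the units of the state.
- telemetry.state(): the state, without advancing time (a new reading comes with each control period).
- cams.grab_frame(name): name is "scene" or "top"; returns the picture (480x640x3 uint8, blue, green, red); there is no depth.
- cams.camera_params(name): a dict with "fx", "fy", "cx", "cy" (pixels), "R" (3x3) and "t" (3): a world point X has camera coordinates R X + t. Camera axes: x right, y down, z forward; pixel columns grow to the right and rows downward; lengths in m; the calibration is good to about 2 mm. A picture is of the moment at which its call begins. camera_params takes no time and is no camera call.
- job.finish_job(): hands the job in; it is judged then, once.
The state is a dict: "clock": time; "joints": joint angles; "joint_velocities": joint speeds; "joint_efforts": joint torques, N m; "tcp_pos": TCP position; "tcp_rot": TCP orientation; "contact_force": force on the tool from outside, world axes, zero at the start; "ft_torque": the same for the moment, N m; "opening": finger opening in m; "finger_force": force on a finger pad.
Only numpy, scipy, OpenCV 4.12 (cv2) and the standard library are available. Lean on these libraries where they do the work, as an engineer would, in place of code of your own. Each camera call takes 0.05 s, during which the arm holds its last target. There are 200 camera calls.

## Working session

There is one attempt and no reset: what is moved stays moved. The work goes in short steps, Python scripts to look and compute and a tool call to move; the robot and the scene stay as the last step left them, time stands still between calls to the robot, and variables do not carry over. Pictures are saved under pics/ and viewed, at most 10 in all, crops included, and the job is handed in when it is done.

Besides the shell and the picture viewer there is one more tool, called after "Request:" as name(argument=value, ...), one argument or row to a line, values as JSON. carry_out: Moves the arm, as the interface text tells. Its arguments: {"type":"object","properties":{"steps":{"type":"array"},"squeeze":{"type":"number"}},"required":["steps"]}

```bash
mkdir -p pics
python3 - <<'E'
from bench import telemetry,cams,arm
import cv2,numpy as np
for n in("scene","top"):
    cv2.imwrite(f"pics/{n}0.png",cams.grab_frame(n));p=cams.camera_params(n)
    print(n,{k:np.round(v,4).tolist() for k,v in p.items()})
s=telemetry.state();print({k:np.round(v,3).tolist() for k,v in s.items()},arm.grip_point_offset)
E
```

```text
scene {'fx': 502.4052, 'fy': 502.4052, 'cx': 316.8252, 'cy': 238.2524, 'R': [[-0.0637, 0.9979, 0.0114], [0.843, 0.0599, -0.5345], [-0.5341, -0.0245, -0.8451]], 't': [0.0187, -0.4235, 1.5343]}
top {'fx': 512.0946, 'fy': 512.0946, 'cx': 320.2752, 'cy': 239.485, 'R': [[-0.0552, -0.9985, 0.0], [-0.9779, 0.054, -0.2017], [0.2014, -0.0112, -0.9794]], 't': [0.0273, 0.5378, 1.2251]}
{'clock': 0.1, 'joints': [-1.345, 0.384, 0.044, 1.599, -0.018, 1.161, -0.05], 'joint_velocities': [0.0, -0.002, 0.001, -0.004, -0.0, -0.0, 0.002], 'joint_efforts': [0.003, -43.473, 1.029, -25.046, 0.011, 0.005, 0.0], 'tcp_pos': [0.207, 0.615, 0.23], 'tcp_rot': [[-0.948, 0.318, -0.001], [0.318, 0.948, -0.002], [-0.0, -0.002, -1.0]], 'contact_force': [0.561, -0.174, -0.708], 'ft_torque': [-0.006, 0.012, -0.015], 'finger_force': 0.0, 'opening': 0.086} -0.0187
```

View pics/scene0.png

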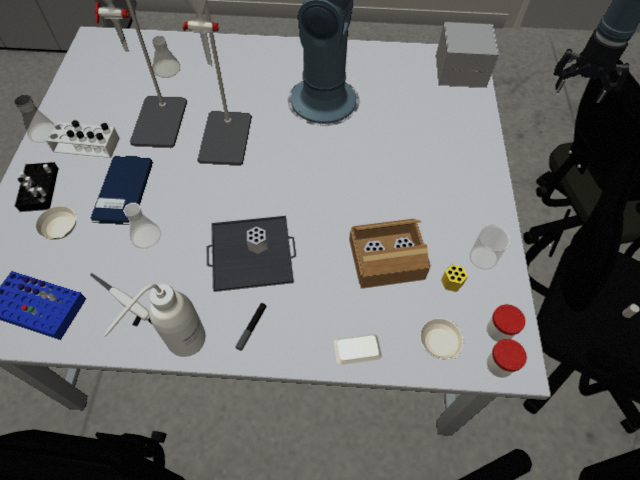

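View pics/top0.png

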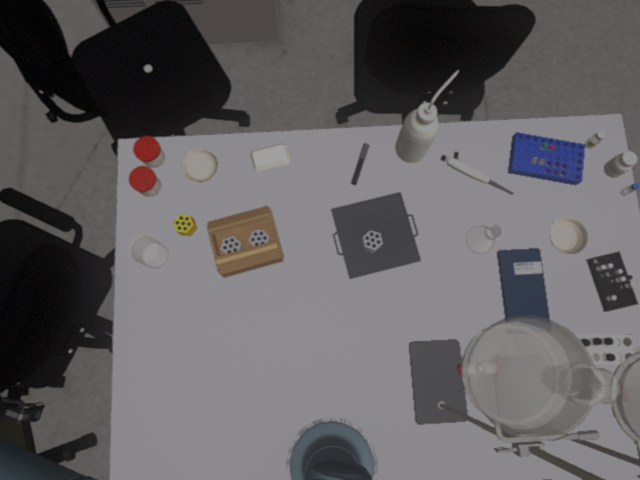

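The scene picture shows the carton at (390,252), with the tray at (250,252) and hex_a at (257,238). The beaker is at (488,246), the flask at (142,228) and the yellow decoy at (455,277). In the top picture the carton is at (245,241) with grey blocks at (231,244) and (259,237). The tray is at (375,235), hex_a at (372,240) and the yellow decoy at (185,224).

The hex_b/hex_c candidates are grey (231,244), grey (259,237) and yellow (185,224). The two grey ones inside the carton fit the description. I'll confirm that in an enlarged crop.

```bash
cat > h.py <<'E'
import cv2,numpy as np
from bench import cams,telemetry
def ray(n,uv,z):
    p=cams.camera_params(n);R=np.array(p["R"]);t=np.array(p["t"])
    uv=np.atleast_2d(uv).astype(float)
    d=np.c_[(uv[:,0]-p["cx"])/p["fx"],(uv[:,1]-p["cy"])/p["fy"],np.ones(len(uv))]@R
    c=-R.T@t
    return c+d*((z-c[2])/d[:,2])[:,None]
def proj(n,X):
    p=cams.camera_params(n);q=np.atleast_2d(X)@np.array(p["R"]).T+np.array(p["t"])
    return np.c_[q[:,0]/q[:,2]*p["fx"]+p["cx"],q[:,1]/q[:,2]*p["fy"]+p["cy"]]
def pic(im,name,x0,y0,w,h,k):
    cv2.imwrite(f"pics/{name}.png",cv2.resize(im[y0:y0+h,x0:x0+w],None,fx=k,fy=k,interpolation=cv2.INTER_CUBIC))
E
python3 - <<'E'
from h import *
a=cv2.imread("pics/top0.png");b=cv2.imread("pics/scene0.png")
A=cv2.resize(a[185:285,125:325],None,fx=4,fy=4,interpolation=2)[:, :800]
# top carton+yellow (x4) left; hex_a ; scene carton below
B=cv2.resize(a[190:280,325:425],None,fx=4,fy=4,interpolation=2)[:200*2]
C=cv2.resize(b[210:290,340:480],None,fx=4,fy=4,interpolation=2)
o=np.zeros((600,800,3),np.uint8)
A=cv2.resize(a[195:285,165:295],None,fx=3.5,fy=3.5,interpolation=2);o[:A.shape[0],:A.shape[1]]=A
B=cv2.resize(a[190:280,325:425],None,fx=3.4,fy=3.4,interpolation=2);o[:B.shape[0],459:459+B.shape[1]]=B
C=cv2.resize(b[210:290,340:480],None,fx=3.5,fy=3.5,interpolation=2);o[318:318+C.shape[0],:C.shape[1]]=C
cv2.imwrite("pics/c0.png",o)
for n,pts in(("top",[(231,244),(259,237),(372,240)]),("scene",[(374,246),(403,243),(257,232)])):
    print(n,ray(n,pts,.049).round(3).tolist())
im=a
hsv=cv2.cvtColor(a,cv2.COLOR_BGR2HSV)
for (u,v) in[(231,244),(259,237),(372,240)]:
    s=a[v-14:v+15,u-14:u+15]; print(hsv[v-12:v+13:4,u-12:u+13:4].tolist()[2:5])
# tray dark mask
m=((hsv[...,2]<80)).astype(np.uint8);m[:185]=0;m[285:]=0;m[:,:320]=0;m[:,430:]=0
c=max(cv2.findContours(m,0,2)[0],key=cv2.contourArea);m2=cv2.morphologyEx(cv2.drawContours(m*0,[c],-1,1,-1),cv2.MORPH_OPEN,np.ones((15,15)))
c=max(cv2.findContours(m2,0,2)[0],key=cv2.contourArea);bx=cv2.boxPoints(cv2.minAreaRect(c));P=ray("top",bx,.012)
print("tray",P.round(3).tolist(),P.mean(0),np.linalg.norm(P-np.roll(P,1,0),axis=1))
m=((hsv[...,0]<25)&(hsv[...,1]>80)).astype(np.uint8);m[:,:203]=0;m[:,300:]=0;m[:190]=0;m[290:]=0
c=max(cv2.findContours(m,0,2)[0],key=cv2.contourArea);r=cv2.minAreaRect(c);print(r,ray("top",cv2.boxPoints(r),.058).round(3).tolist())
E
```

```text
top [[0.541, 0.222, 0.049], [0.555, 0.151, 0.049], [0.531, -0.132, 0.049]]
scene [[0.545, 0.152, 0.049], [0.531, 0.222, 0.049], [0.525, -0.131, 0.049]]
[[[16, 106, 120], [5, 12, 129], [140, 8, 98], [0, 13, 60], [132, 10, 134], [15, 87, 120], [15, 102, 117]], [[15, 105, 121], [120, 9, 139], [126, 10, 132], [135, 11, 95], [150, 7, 71], [130, 6, 126], [15, 99, 116]], [[15, 94, 119], [135, 11, 94], [120, 8, 129], [120, 8, 131], [140, 9, 88], [0, 4, 120], [14, 92, 111]]]
[[[16, 107, 122], [12, 32, 119], [0, 9, 60], [135, 10, 106], [128, 9, 116], [15, 88, 119], [15, 101, 119]], [[16, 107, 122], [128, 8, 130], [128, 8, 136], [140, 9, 85], [150, 6, 87], [130, 6, 127], [15, 102, 118]], [[16, 102, 118], [128, 8, 124], [126, 10, 134], [126, 10, 134], [120, 9, 114], [150, 4, 123], [14, 93, 110]]]
[[[128, 15, 69], [115, 12, 126], [114, 11, 115], [120, 8, 122], [140, 14, 53], [120, 9, 120], [120, 15, 70]], [[130, 11, 71], [114, 10, 133], [120, 10, 130], [130, 16, 49], [120, 10, 125], [120, 8, 124], [120, 15, 70]], [[120, 14, 71], [130, 7, 103], [120, 10, 53], [130, 13, 116], [120, 10, 129], [120, 8, 130], [120, 18, 70]]]
tray [[0.627, -0.037, 0.012], [0.664, -0.225, 0.012], [0.479, -0.253, 0.012], [0.444, -0.07, 0.012]] [ 0.55357709 -0.14633292  0.012     ] [0.18579851 0.19108079 0.18727448 0.18582309]
((244.35769653320312, 241.31153869628906), (56.57023620605469, 65.95475006103516), 74.74488067626953) [[0.597, 0.284, 0.058], [0.633, 0.123, 0.058], [0.491, 0.091, 0.058], [0.457, 0.249, 0.058]]
```

View pics/c0.png

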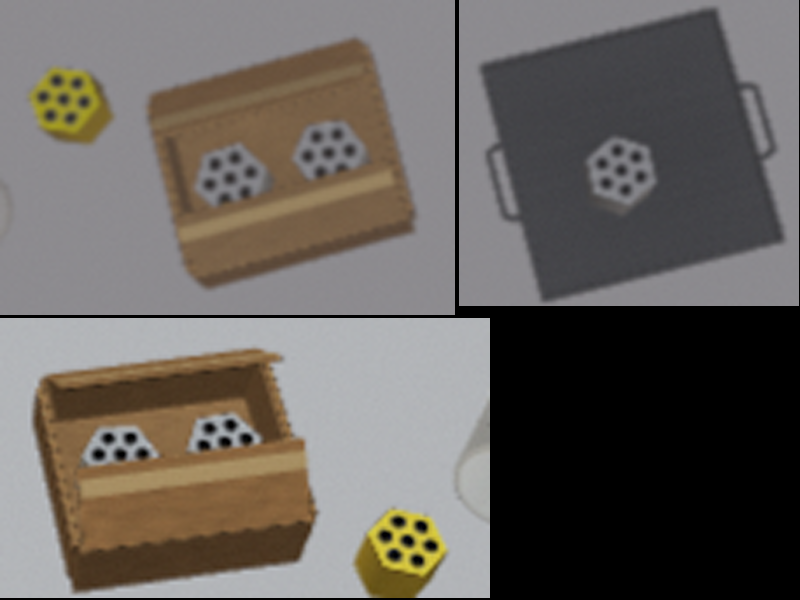

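The crop confirms that the two grey blocks in the carton, at top (231,244) and (259,237), have flats facing the carton's x. The yellow one is outside at (185,224). hex_a has corners pointing roughly along the tray's x. The first move goes above the carton with the fingers shut.

```bash
cat >> h.py <<'E'
from scipy.spatial.transform import Rotation as Ro
def frame(deg):
    y=np.array([np.cos(np.radians(deg)),np.sin(np.radians(deg)),0]);z=np.array([0,0,-1.])
    return np.c_[np.cross(y,z),y,z]
def plan(target,deg,n):
    """rows from the present pose to target with tool y at deg (world)"""
    s=telemetry.state();R=np.array(s["tcp_rot"]);p=np.array(s["tcp_pos"]);G=frame(deg)
    w=Ro.from_matrix(R.T@G).as_rotvec();q=p.copy()
    w=np.round(w/n,3)
    for i in range(n):
        d=np.round(R.T@(np.array(target)-q)/(n-i)*100,2);q=q+R@d/100
        print(d.tolist(),w.tolist());R=R@Ro.from_rotvec(w).as_matrix()
E
python3 -c "
from h import *
plan([.545,.187,.2],12.3,11)"
```

```text
[-4.16, -2.71, 0.28] [-0.0, 0.0, 0.094]
[-4.39, -2.31, 0.28] [-0.0, 0.0, 0.094]
[-4.59, -1.89, 0.28] [-0.0, 0.0, 0.094]
[-4.75, -1.45, 0.28] [-0.0, 0.0, 0.094]
[-4.86, -1.0, 0.28] [-0.0, 0.0, 0.094]
[-4.93, -0.54, 0.28] [-0.0, 0.0, 0.094]
[-4.96, -0.07, 0.28] [-0.0, 0.0, 0.094]
[-4.95, 0.4, 0.28] [-0.0, 0.0, 0.094]
[-4.89, 0.86, 0.28] [-0.0, 0.0, 0.094]
[-4.79, 1.31, 0.28] [-0.0, 0.0, 0.094]
[-4.64, 1.75, 0.28] [-0.0, 0.0, 0.094]
```

Request:
carry_out(
  steps=[
    {"travel": [-4.2, -2.7, 0.3], "angular": [0, 0, 0.094], "fingers": 1},
    {"travel": [-4.4, -2.3, 0.3], "angular": [0, 0, 0.094], "fingers": 1},
    {"travel": [-4.6, -1.9, 0.3], "angular": [0, 0, 0.094], "fingers": 1},
    {"travel": [-4.7, -1.4, 0.3], "angular": [0, 0, 0.094], "fingers": 1},
    {"travel": [-4.9, -1.0, 0.3], "angular": [0, 0, 0.094], "fingers": 1},
    {"travel": [-4.9, -0.5, 0.3], "angular": [0, 0, 0.094], "fingers": 1},
    {"travel": [-5.0, -0.1, 0.3], "angular": [0, 0, 0.094], "fingers": 1},
    {"travel": [-4.9, 0.4, 0.3], "angular": [0, 0, 0.094], "fingers": 1},
    {"travel": [-4.9, 0.9, 0.3], "angular": [0, 0, 0.094], "fingers": 1},
    {"travel": [-4.8, 1.3, 0.3], "angular": [0, 0, 0.094], "fingers": 1},
    {"travel": [-4.6, 1.7, 0.2], "angular": [0, 0, 0.094], "fingers": 1},
    {"travel": [0, 0, 0], "angular": [0, 0, 0], "fingers": 1},
  ],
)

```text
clock: 1.6
tcp_pos: [0.5479, 0.1825, 0.199]
tcp_rot: [[-0.202, 0.979, 0.001], [0.979, 0.202, -0.003], [-0.004, 0.0, -1.0]]
contact_force: [-0.2, -0.3, 0.6]
opening: -0.0006
finger_force: 0.0
```

Request:
carry_out(
  steps=[
    {"travel": [0, 0, 4.2], "angular": [0, 0, 0], "fingers": 1},
    {"travel": [0, 0, 4.2], "angular": [0, 0, 0], "fingers": 1},
    {"travel": [0, 0, 4.0], "angular": [0, 0, 0], "fingers": 1},
    {"travel": [0, 0, 0], "angular": [0, 0, 0], "fingers": 1},
    {"travel": [0, -2, 0], "angular": [0, 0, 0], "fingers": 1},
    {"travel": [0, -2, 0], "angular": [0, 0, 0], "fingers": 1},
    {"travel": [0, -2, 0], "angular": [0, 0, 0], "fingers": 1},
    {"travel": [0, -1.6, 0], "angular": [0, 0, 0], "fingers": 1},
    {"travel": [0, 0, 0], "angular": [0, 0, 0], "fingers": 1},
  ],
)

```text
clock: 2.72
tcp_pos: [0.4705, 0.1732, 0.0762]
tcp_rot: [[-0.212, 0.977, -0.0], [0.977, 0.212, 0.001], [0.001, 0.0, -1.0]]
contact_force: [0.0, 1.2, -0.5]
opening: -0.0003
finger_force: 0.0
```

Request:
carry_out(
  steps=[
    {"travel": [0, 3, 0], "angular": [0, 0, 0], "fingers": 1},
    {"travel": [0, 4, 0], "angular": [0, 0, 0], "fingers": 1},
    {"travel": [0, 2, 0], "angular": [0, 0, 0], "fingers": 1},
    {"travel": [0, 2, 0], "angular": [0, 0, 0], "fingers": 1},
    {"travel": [0, 2, 0], "angular": [0, 0, 0], "fingers": 1},
    {"travel": [0, 2, 0], "angular": [0, 0, 0], "fingers": 1},
    {"travel": [0, 0, 0], "angular": [0, 0, 0], "fingers": 1},
  ],
)

```text
clock: 3.6
tcp_pos: [0.6197, 0.2049, 0.0756]
tcp_rot: [[-0.212, 0.977, 0.002], [0.977, 0.212, 0.0], [-0.0, 0.002, -1.0]]
contact_force: [-0.3, 0.3, -0.5]
opening: -0.0001
finger_force: 0.0
```

```bash
python3 -c "
from h import *
plan([.40,.03,.21],12.3,7)"
```

```text
[-1.78, -3.59, -1.93] [0.0, 0.0, -0.0]
[-1.78, -3.59, -1.93] [0.0, 0.0, -0.0]
[-1.78, -3.59, -1.92] [0.0, 0.0, -0.0]
[-1.78, -3.59, -1.93] [0.0, 0.0, -0.0]
[-1.78, -3.6, -1.92] [0.0, 0.0, -0.0]
[-1.78, -3.59, -1.93] [0.0, 0.0, -0.0]
[-1.77, -3.6, -1.92] [0.0, 0.0, -0.0]
```

Request:
carry_out(
  steps=[
    {"travel": [0, 0, -5.0], "angular": [0, 0, 0], "fingers": -1},
    {"travel": [0, -3.6, -4.2], "angular": [0, 0, 0], "fingers": -1},
    {"travel": [-2.1, -4.3, -2.1], "angular": [0, 0, 0], "fingers": -1},
    {"travel": [-2.1, -4.3, -2.1], "angular": [0, 0, 0], "fingers": -1},
    {"travel": [-2.1, -4.3, 0], "angular": [0, 0, 0], "fingers": -1},
    {"travel": [-3, -4.3, 0], "angular": [0, 0, 0], "fingers": -1},
    {"travel": [-3, -4.3, 0], "angular": [0, 0, 0], "fingers": -1},
    {"travel": [0, 0, 0], "angular": [0, 0, 0], "fingers": -1},
  ],
)

```text
clock: 4.6
tcp_pos: [0.3947, 0.0284, 0.2082]
tcp_rot: [[-0.207, 0.978, -0.003], [0.978, 0.207, 0.002], [0.003, -0.003, -1.0]]
contact_force: [1.6, 1.0, -0.8]
opening: 0.0854
finger_force: 0.0
```

```bash
cat >> h.py <<'E'
def wells(n,im,XY,z=.049,k=8,tag=None,rad=16):
    """centre and face angle (mod 60) of a block near XY from its dark wells, cast onto its top"""
    u,v=proj(n,[*XY,z])[0].round().astype(int)
    c=cv2.cvtColor(im,6)[v-rad:v+rad+1,u-rad:u+rad+1]
    g=cv2.GaussianBlur(cv2.resize(c,None,fx=k,fy=k,interpolation=cv2.INTER_CUBIC),(0,0),6)
    m=cv2.adaptiveThreshold(g,255,0,cv2.THRESH_BINARY_INV,61,14)
    cnt,_,st,ce=cv2.connectedComponentsWithStats(m)
    P=np.array([ce[i] for i in range(1,cnt) if 200<st[i,4]<2600 and max(st[i,2:4])<75])
    W=ray(n,(P+.5)/k-.5+[u-rad,v-rad],z)[:,:2]
    # centre well: the blob with most neighbours at the ring pitch, nearest the guess
    i=np.argmin([np.sort(np.linalg.norm(W-w,axis=1))[1:7].sum() for w in W])
    d=W-W[i];r=np.linalg.norm(d,axis=1);ring=(r>.009)&(r<.02)
    a=np.arctan2(d[ring,1],d[ring,0])
    ctr=W[i] if ring.sum()<6 else W[ring|(r==0)].mean(0)
    A=np.degrees(np.angle(np.exp(6j*a).mean()))/6+30
    if tag: cv2.imwrite(f"pics/{tag}.png",np.hstack([g,m]))
    return ctr.round(4),round(A%60,1),int(ring.sum()),r[ring].round(4)
E
python3 - <<'E'
from h import *
t=cams.grab_frame("top");s=cams.grab_frame("scene")
cv2.imwrite("pics/top1.png",t);cv2.imwrite("pics/scene1.png",s)
for n,im in(("top",t),("scene",s)):
    for q in[(.538,.222),(.550,.151),(.528,-.132)]: print(n,*wells(n,im,q))
A=cv2.resize(t[185:290,190:440],(800,336),interpolation=2);B=cv2.resize(s[205:290,210:450],(740,262),interpolation=2)
o=np.zeros((600,800,3),np.uint8);o[:336]=A;o[337:599,:740]=B;cv2.imwrite("pics/c1.png",o)
print(telemetry.state()["tcp_pos"])
E
```

```text
top [0.5368 0.2234] 14.3 6 [0.0152 0.0153 0.0152 0.0152 0.0153 0.0153]
top [0.5513 0.1523] 4.7 6 [0.015  0.0151 0.0152 0.015  0.0155 0.015 ]
top [ 0.5322 -0.1329] 37.7 6 [0.0148 0.015  0.0148 0.0149 0.0148 0.0149]
scene [0.5369 0.2234] 14.4 6 [0.0149 0.015  0.0149 0.0151 0.0152 0.0152]
scene [0.5515 0.1522] 4.7 6 [0.0151 0.0152 0.015  0.015  0.0151 0.0151]
scene [ 0.5329 -0.1328] 37.8 6 [0.0147 0.0147 0.0148 0.0149 0.0149 0.0148]
[0.39820067 0.03120335 0.209479  ]
```

View pics/c1.png

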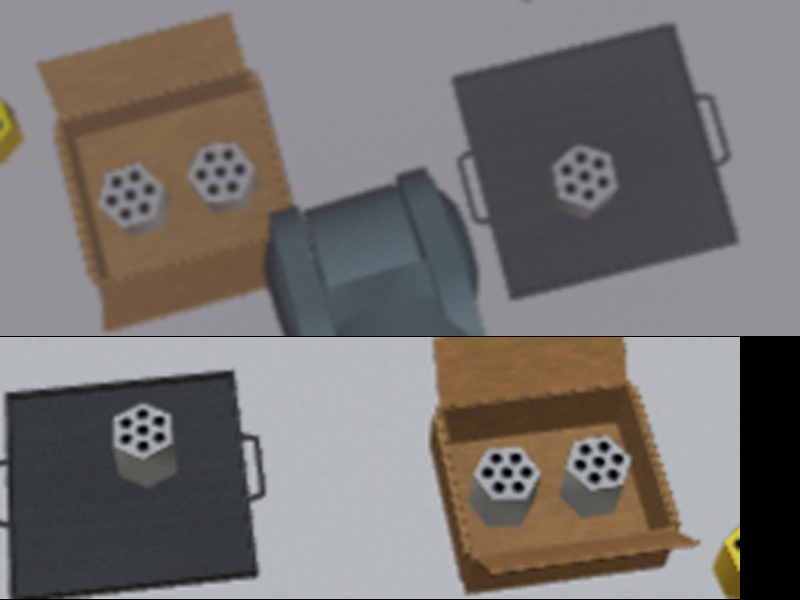

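The picture shows both flaps folded far outward. The carton blocks are at top (231,246) and (260,240), and hex_a is in the tray at (372,240). The two views agree to within 1 mm. I'll pick the block at (.551,.152), face angle 4.7°, first.

```bash
python3 -c "
from h import *
plan([.5514,.1523,.12],4.7,5)"
```

```text
[1.72, 3.5, 1.8] [0.0, -0.0, 0.026]
[1.81, 3.46, 1.8] [0.0, -0.0, 0.026]
[1.9, 3.41, 1.8] [0.0, -0.0, 0.026]
[1.99, 3.36, 1.79] [0.0, -0.0, 0.026]
[2.07, 3.3, 1.8] [0.0, -0.0, 0.026]
```

Request:
carry_out(
  steps=[
    {"travel": [1.7, 3.5, 0.8], "angular": [0, 0, 0.026], "fingers": -1},
    {"travel": [1.8, 3.5, 1.8], "angular": [0, 0, 0.026], "fingers": -1},
    {"travel": [1.9, 3.4, 1.8], "angular": [0, 0, 0.026], "fingers": -1},
    {"travel": [2.0, 3.4, 1.8], "angular": [0, 0, 0.026], "fingers": -1},
    {"travel": [2.1, 3.3, 1.8], "angular": [0, 0, 0.026], "fingers": -1},
    {"travel": [0, 0, 0], "angular": [0, 0, 0], "fingers": -1},
    {"travel": [0, 0, 0], "angular": [0, 0, 0], "fingers": -1},
  ],
)

```text
clock: 5.58
tcp_pos: [0.5522, 0.1528, 0.1286]
tcp_rot: [[-0.085, 0.996, -0.001], [0.996, 0.085, -0.001], [-0.001, -0.001, -1.0]]
contact_force: [0.4, -0.7, 0.8]
opening: 0.0855
finger_force: 0.0
```

```bash
python3 -c "
from h import *
s=telemetry.state();print(s['tcp_pos'])
plan([.5514,.1523,.012],4.7,3)"
```

```text
[0.55217698 0.152823   0.12863293]
[-0.01, -0.02, 3.89] [-0.0, 0.0, 0.001]
[-0.01, -0.02, 3.89] [-0.0, 0.0, 0.001]
[-0.01, -0.03, 3.88] [-0.0, 0.0, 0.001]
```

Request:
carry_out(
  steps=[
    {"travel": [0, -0.1, 4.0], "angular": [0, 0, 0], "fingers": -1},
    {"travel": [0, 0, 4.0], "angular": [0, 0, 0], "fingers": -1},
    {"travel": [0, 0, 3.5], "angular": [0, 0, 0], "fingers": -1},
    {"travel": [0, 0, 0], "angular": [0, 0, 0], "fingers": -1},
    {"travel": [0, 0, 0], "angular": [0, 0, 0], "fingers": 1},
    {"travel": [0, 0, 0], "angular": [0, 0, 0], "fingers": 1},
    {"travel": [0, 0, 0], "angular": [0, 0, 0], "fingers": 1},
    {"travel": [0, 0, 0], "angular": [0, 0, 0], "fingers": 1},
    {"travel": [0, 0, 0], "angular": [0, 0, 0], "fingers": 1},
  ],
  squeeze=50,
)

```text
clock: 6.7
tcp_pos: [0.5526, 0.1527, 0.0162]
tcp_rot: [[-0.083, 0.997, 0.002], [0.997, 0.083, 0.001], [0.001, 0.002, -1.0]]
contact_force: [-1.1, -0.2, 6.4]
opening: 0.045
finger_force: 53.2
```

Request:
carry_out(
  steps=[
    {"travel": [0, 0, -3], "angular": [0, 0, 0], "fingers": 1},
    {"travel": [0, 0, -5], "angular": [0, 0, 0], "fingers": 1},
    {"travel": [0, 0, -4], "angular": [0, 0, 0], "fingers": 1},
    {"travel": [0, 0, 0], "angular": [0, 0, 0], "fingers": 1},
  ],
)

```text
clock: 7.2
tcp_pos: [0.5539, 0.153, 0.1378]
tcp_rot: [[-0.083, 0.997, 0.007], [0.997, 0.083, 0.003], [0.003, 0.007, -1.0]]
contact_force: [0.2, -0.5, -3.2]
opening: 0.0452
finger_force: 52.5
```

```bash
python3 -c "
from h import *
s=telemetry.state();print(s['tcp_pos'],s['opening'],s['contact_force'])
plan([.5797,-.1523,.11],37.7,8)"
```

```text
[0.55385879 0.15300816 0.13784204] 0.0451626478931425 [ 0.1564188  -0.48104074 -3.20790998]
[-3.83, 0.0, 0.34] [0.001, -0.0, -0.072]
[-3.82, -0.27, 0.34] [0.001, -0.0, -0.072]
[-3.79, -0.55, 0.34] [0.001, -0.0, -0.072]
[-3.74, -0.82, 0.34] [0.001, -0.0, -0.072]
[-3.68, -1.08, 0.34] [0.001, -0.0, -0.072]
[-3.59, -1.34, 0.34] [0.001, -0.0, -0.072]
[-3.48, -1.6, 0.34] [0.001, -0.0, -0.072]
[-3.36, -1.84, 0.34] [0.001, -0.0, -0.072]
```

Request:
carry_out(
  steps=[
    {"travel": [-3.8, 0, 0.3], "angular": [0, 0, -0.072], "fingers": 1},
    {"travel": [-3.8, -0.3, 0.3], "angular": [0, 0, -0.072], "fingers": 1},
    {"travel": [-3.8, -0.6, 0.3], "angular": [0, 0, -0.072], "fingers": 1},
    {"travel": [-3.7, -0.8, 0.3], "angular": [0, 0, -0.072], "fingers": 1},
    {"travel": [-3.7, -1.1, 0.3], "angular": [0, 0, -0.072], "fingers": 1},
    {"travel": [-3.6, -1.3, 0.4], "angular": [0, 0, -0.072], "fingers": 1},
    {"travel": [-3.5, -1.6, 0.4], "angular": [0, 0, -0.072], "fingers": 1},
    {"travel": [-3.4, -1.8, 0.4], "angular": [0, 0, -0.072], "fingers": 1},
    {"travel": [0, 0, 0], "angular": [0, 0, 0], "fingers": 1},
    {"travel": [0, 0, 0], "angular": [0, 0, 0], "fingers": 1},
  ],
)

```text
clock: 8.45
tcp_pos: [0.5757, -0.1519, 0.1054]
tcp_rot: [[-0.612, 0.791, -0.004], [0.791, 0.612, 0.001], [0.003, -0.002, -1.0]]
contact_force: [-0.6, 0.3, -2.6]
opening: 0.0452
finger_force: 52.2
```

```bash
python3 -c "
from h import *
s=telemetry.state();print(s['tcp_pos'],s['opening'],np.round(s['tcp_rot'],3),s['contact_force'])
plan([.5797,-.1523,.017],37.7,3)"
```

```text
[ 0.57565102 -0.15190931  0.10537165] 0.045171389706997425 [[-0.612  0.791 -0.004]
 [ 0.791  0.612  0.001]
 [ 0.003 -0.002 -1.   ]] [-0.57207485  0.30259278 -2.64692783]
[-0.1, 0.1, 2.95] [-0.001, -0.001, 0.0]
[-0.1, 0.1, 2.94] [-0.001, -0.001, 0.0]
[-0.1, 0.11, 2.95] [-0.001, -0.001, 0.0]
```

Request:
carry_out(
  steps=[
    {"travel": [-0.4, 0.3, 2.0], "angular": [0, 0, 0], "fingers": 1},
    {"travel": [0, 0, 2.5], "angular": [0, 0, 0], "fingers": 1},
    {"travel": [0, 0, 2.5], "angular": [0, 0, 0], "fingers": 1},
    {"travel": [0, 0, 1.2], "angular": [0, 0, 0], "fingers": 1},
    {"travel": [0, 0, 0], "angular": [0, 0, 0], "fingers": 1},
    {"travel": [0, 0, 0], "angular": [0, 0, 0], "fingers": 1},
  ],
)

```text
clock: 9.2
tcp_pos: [0.583, -0.1541, 0.0259]
tcp_rot: [[-0.613, 0.79, 0.002], [0.79, 0.613, -0.0], [-0.001, 0.001, -1.0]]
contact_force: [0.0, 0.5, -1.9]
opening: 0.0453
finger_force: 52.3
```

Run:
```python
from h import *
for i in range(2):
    s=telemetry.state();print(s['tcp_pos'],s['contact_force']);im=cams.grab_frame("scene")
try: print(wells("scene",im,(.5325,-.1329),tag=None))
except Exception as e: print(e)
cv2.imwrite("pics/s2.png",im);pic(im,"c2",200,200,130,100,5)
```

```text
[ 0.58300509 -0.15413549  0.02591558] [ 0.021151    0.51716049 -1.8981114 ]
[ 0.58325133 -0.1542894   0.0262945 ] [ 0.61215908 -0.03748194 -2.01630452]
(array([ 0.5386, -0.119 ]), np.float64(39.0), 4, array([0.015 , 0.0145, 0.0142, 0.0162]))
```

View pics/c2.png

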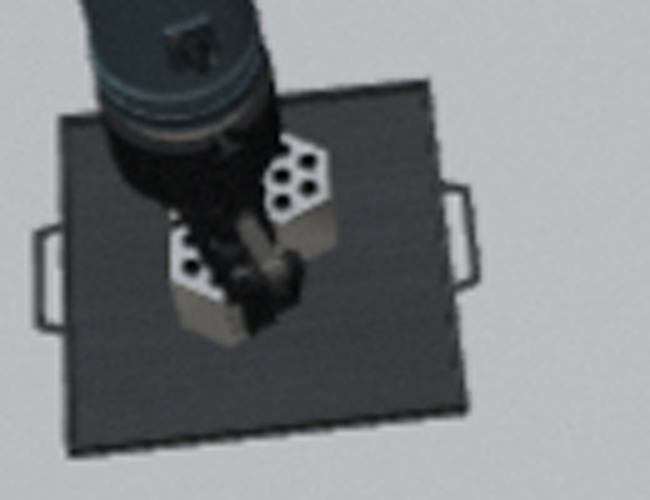

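The crop shows hex_a at (300,190) not yet touched, and the held block at (210,290) just above the floor with a gap of about 9 mm. I'll lower it and slide it against hex_a.

Request:
carry_out(
  steps=[
    {"travel": [0, 0, 0.4], "angular": [0, 0, 0], "fingers": 1},
    {"travel": [0, 0, 0.4], "angular": [0, 0, 0], "fingers": 1},
    {"travel": [0, 0, 0], "angular": [0, 0, 0], "fingers": 1},
    {"travel": [0.26, -0.15, 0], "angular": [0, 0, 0], "fingers": 1},
    {"travel": [0.26, -0.15, 0], "angular": [0, 0, 0], "fingers": 1},
    {"travel": [0.26, -0.15, 0], "angular": [0, 0, 0], "fingers": 1},
    {"travel": [0.17, -0.1, 0], "angular": [0, 0, 0], "fingers": 1},
    {"travel": [0.08, -0.05, 0], "angular": [0, 0, 0], "fingers": 1},
    {"travel": [0, 0, 0], "angular": [0, 0, 0], "fingers": 1},
    {"travel": [0, 0, 0], "angular": [0, 0, 0], "fingers": 1},
  ],
)

```text
clock: 10.55
tcp_pos: [0.5711, -0.1497, 0.0173]
tcp_rot: [[-0.612, 0.791, 0.0], [0.791, 0.612, 0.0], [0.0, 0.0, -1.0]]
contact_force: [-0.1, -0.1, -3.2]
opening: 0.0453
finger_force: 52.3
```

Request:
carry_out(
  steps=[
    {"travel": [0, 0, 0.1], "angular": [0, 0, 0], "fingers": 1},
    {"travel": [0, 0, 0], "angular": [0, 0, 0], "fingers": 0},
    {"travel": [0, 0, 0], "angular": [0, 0, 0], "fingers": -0.6},
    {"travel": [0, 0, 0], "angular": [0, 0, 0], "fingers": -1},
    {"travel": [0, 0, 0], "angular": [0, 0, 0], "fingers": -1},
    {"travel": [0, 0, -2], "angular": [0, 0, 0], "fingers": -1},
    {"travel": [0, 0, -4], "angular": [0, 0, 0], "fingers": -1},
    {"travel": [0, 0, -4], "angular": [0, 0, 0], "fingers": -1},
    {"travel": [0, 0, 0], "angular": [0, 0, 0], "fingers": -1},
  ],
)

```text
clock: 11.68
tcp_pos: [0.5749, -0.151, 0.1218]
tcp_rot: [[-0.612, 0.791, 0.01], [0.791, 0.612, -0.001], [-0.007, 0.007, -1.0]]
contact_force: [0.8, -0.5, 0.5]
opening: 0.0856
finger_force: 0.0
```

```bash
python3 -c "
from h import *
s=telemetry.state();print(s['tcp_pos'],s['opening'])
plan([.537,.2234,.125],14.3,9)"
```

```text
[ 0.57486679 -0.15101101  0.12179121] 0.08555590466066158
[3.55, 2.21, -0.05] [0.001, 0.001, 0.045]
[3.64, 2.05, -0.04] [0.001, 0.001, 0.045]
[3.73, 1.89, -0.04] [0.001, 0.001, 0.045]
[3.81, 1.72, -0.04] [0.001, 0.001, 0.045]
[3.89, 1.54, -0.04] [0.001, 0.001, 0.045]
[3.95, 1.36, -0.04] [0.001, 0.001, 0.045]
[4.01, 1.19, -0.03] [0.001, 0.001, 0.045]
[4.06, 1.0, -0.03] [0.001, 0.001, 0.045]
[4.1, 0.82, -0.03] [0.001, 0.001, 0.045]
```

Request:
carry_out(
  steps=[
    {"travel": [3.5, 2.2, 0], "angular": [0, 0, 0.045], "fingers": -1},
    {"travel": [3.6, 2.0, 0], "angular": [0, 0, 0.045], "fingers": -1},
    {"travel": [3.7, 1.9, 0], "angular": [0, 0, 0.045], "fingers": -1},
    {"travel": [3.8, 1.7, 0], "angular": [0, 0, 0.045], "fingers": -1},
    {"travel": [3.9, 1.5, 0], "angular": [0, 0, 0.045], "fingers": -1},
    {"travel": [4.0, 1.4, 0], "angular": [0, 0, 0.045], "fingers": -1},
    {"travel": [4.0, 1.2, 0], "angular": [0, 0, 0.045], "fingers": -1},
    {"travel": [4.1, 1.0, 0], "angular": [0, 0, 0.045], "fingers": -1},
    {"travel": [4.1, 0.8, 0], "angular": [0, 0, 0.045], "fingers": -1},
    {"travel": [0, 0, 0], "angular": [0, 0, 0], "fingers": -1},
    {"travel": [0, 0, 0], "angular": [0, 0, 0], "fingers": -1},
  ],
)

```text
clock: 13.05
tcp_pos: [0.5323, 0.2231, 0.116]
tcp_rot: [[-0.252, 0.968, -0.001], [0.968, 0.252, -0.001], [-0.001, -0.001, -1.0]]
contact_force: [-0.3, 0.3, 0.3]
opening: 0.0852
finger_force: 0.0
```

Run:
```python
from h import *
t=cams.grab_frame("top");s=cams.grab_frame("scene")
for n,im in(("top",t),("scene",s)):
    r=[wells(n,im,q) for q in[(.5295,-.1315),(.572,-.149)]]
    for x in r: print(n,*x)
    d=r[1][0]-r[0][0];print(np.linalg.norm(d),np.degrees(np.arctan2(d[1],d[0])))
z=telemetry.state();print(z['tcp_pos'],np.round(z['tcp_rot'],3))
plan([.537,.2234,.0145],14.3,3)
```

```text
top [ 0.5285 -0.1314] 37.7 6 [0.015  0.0153 0.0148 0.0148 0.0152 0.0148]
top [ 0.5704 -0.1499] 37.7 6 [0.0149 0.0148 0.0149 0.0146 0.0155 0.0151]
0.04580240168375459 -23.822774426707824
scene [ 0.5291 -0.1313] 37.8 6 [0.0146 0.0147 0.015  0.0148 0.0153 0.015 ]
scene [ 0.5711 -0.1498] 37.7 6 [0.0149 0.015  0.0149 0.0148 0.0152 0.0149]
0.04589389937671458 -23.772348811364676
[0.5328974  0.22171547 0.11618589] [[-0.249  0.969 -0.   ]
 [ 0.969  0.249 -0.001]
 [-0.001 -0.001 -1.   ]]
[0.02, 0.15, 3.39] [-0.0, 0.0, 0.001]
[0.03, 0.15, 3.39] [-0.0, 0.0, 0.001]
[0.02, 0.15, 3.39] [-0.0, 0.0, 0.001]
```

Request:
carry_out(
  steps=[
    {"travel": [0.1, 0.4, 2.5], "angular": [0, 0, 0], "fingers": -1},
    {"travel": [0, 0, 4.0], "angular": [0, 0, 0], "fingers": -1},
    {"travel": [0, 0, 3.6], "angular": [0, 0, 0], "fingers": -1},
    {"travel": [0, 0, 0], "angular": [0, 0, 0], "fingers": -1},
    {"travel": [0, 0, 0], "angular": [0, 0, 0], "fingers": 1},
    {"travel": [0, 0, 0], "angular": [0, 0, 0], "fingers": 1},
    {"travel": [0, 0, 0], "angular": [0, 0, 0], "fingers": 1},
    {"travel": [0, 0, 0], "angular": [0, 0, 0], "fingers": 1},
    {"travel": [0, 0, 0], "angular": [0, 0, 0], "fingers": 1},
  ],
)

```text
clock: 14.28
tcp_pos: [0.5379, 0.2265, 0.0173]
tcp_rot: [[-0.251, 0.968, 0.003], [0.968, 0.251, 0.002], [0.001, 0.003, -1.0]]
contact_force: [-1.1, -1.3, 7.0]
opening: 0.0451
finger_force: 53.4
```

Request:
carry_out(
  steps=[
    {"travel": [0, 0, -3], "angular": [0, 0, 0], "fingers": 1},
    {"travel": [0, 0, -5], "angular": [0, 0, 0], "fingers": 1},
    {"travel": [0, 0, -4], "angular": [0, 0, 0], "fingers": 1},
    {"travel": [0, 0, 0], "angular": [0, 0, 0], "fingers": 1},
  ],
)

```text
clock: 14.78
tcp_pos: [0.5388, 0.2271, 0.1389]
tcp_rot: [[-0.251, 0.968, 0.007], [0.968, 0.251, 0.004], [0.002, 0.007, -1.0]]
contact_force: [0.4, 1.0, -1.9]
opening: 0.0451
finger_force: 52.7
```

```bash
python3 -c "
from h import *
s=telemetry.state();print(s['tcp_pos'],s['opening'],np.round(s['tcp_rot'],3))
plan([.5715,-.094,.12],-22.3,9)"
```

```text
[0.53884291 0.22711597 0.13892126] 0.04508480623378912 [[-0.251  0.968  0.007]
 [ 0.968  0.251  0.004]
 [ 0.002  0.007 -1.   ]]
[-3.55, -0.55, 0.2] [0.001, -0.001, 0.071]
[-3.57, -0.29, 0.2] [0.001, -0.001, 0.071]
[-3.59, -0.04, 0.21] [0.001, -0.001, 0.071]
[-3.58, 0.22, 0.21] [0.001, -0.001, 0.071]
[-3.55, 0.47, 0.21] [0.001, -0.001, 0.071]
[-3.51, 0.72, 0.21] [0.001, -0.001, 0.071]
[-3.45, 0.97, 0.22] [0.001, -0.001, 0.071]
[-3.38, 1.21, 0.22] [0.001, -0.001, 0.071]
[-3.29, 1.44, 0.22] [0.001, -0.001, 0.071]
```

Request:
carry_out(
  steps=[
    {"travel": [-3.5, -0.5, 0.2], "angular": [0, 0, 0.071], "fingers": 1},
    {"travel": [-3.6, -0.3, 0.2], "angular": [0, 0, 0.071], "fingers": 1},
    {"travel": [-3.6, 0, 0.2], "angular": [0, 0, 0.071], "fingers": 1},
    {"travel": [-3.6, 0.2, 0.2], "angular": [0, 0, 0.071], "fingers": 1},
    {"travel": [-3.5, 0.5, 0.2], "angular": [0, 0, 0.071], "fingers": 1},
    {"travel": [-3.5, 0.7, 0.2], "angular": [0, 0, 0.071], "fingers": 1},
    {"travel": [-3.5, 1.0, 0.2], "angular": [0, 0, 0.071], "fingers": 1},
    {"travel": [-3.4, 1.2, 0.2], "angular": [0, 0, 0.071], "fingers": 1},
    {"travel": [-3.3, 1.4, 0.3], "angular": [0, 0, 0.071], "fingers": 1},
    {"travel": [0, 0, 0], "angular": [0, 0, 0], "fingers": 1},
    {"travel": [0, 0, 0], "angular": [0, 0, 0], "fingers": 1},
  ],
)

```text
clock: 16.15
tcp_pos: [0.5673, -0.0968, 0.115]
tcp_rot: [[0.379, 0.925, -0.003], [0.925, -0.379, -0.0], [-0.001, -0.003, -1.0]]
contact_force: [-0.7, 1.1, -2.7]
opening: 0.0451
finger_force: 52.5
```

```bash
python3 -c "
from h import *
s=telemetry.state();print(s['tcp_pos'],s['opening'],np.round(s['tcp_rot'],3))
plan([.5715,-.094,.027],-22.3,1)"
```

```text
[ 0.56733718 -0.09684277  0.11498863] 0.045119378922963416 [[ 0.379  0.925 -0.003]
 [ 0.925 -0.379 -0.   ]
 [-0.001 -0.003 -1.   ]]
[0.43, 0.3, 8.8] [-0.003, 0.001, 0.0]
```

Request:
carry_out(
  steps=[
    {"travel": [0.4, 0.15, 2.0], "angular": [0, 0, 0], "fingers": 1},
    {"travel": [0, 0, 2.5], "angular": [0, 0, 0], "fingers": 1},
    {"travel": [0, 0, 1.3], "angular": [0, 0, 0], "fingers": 1},
    {"travel": [0, 0, 0], "angular": [0, 0, 0], "fingers": 1},
    {"travel": [0, 0, 0], "angular": [0, 0, 0], "fingers": 1},
  ],
)

```text
clock: 16.77
tcp_pos: [0.5727, -0.0921, 0.0587]
tcp_rot: [[0.375, 0.927, 0.001], [0.927, -0.375, -0.0], [0.0, 0.001, -1.0]]
contact_force: [-0.3, -0.1, -1.8]
opening: 0.0452
finger_force: 52.5
```

Run:
```python
from h import *
t=cams.grab_frame("top");s=cams.grab_frame("scene")
z=telemetry.state();print(z['tcp_pos'],z["contact_force"])
A=cv2.resize(t[190:280,320:430],None,fx=4.5,fy=4.5,interpolation=2)[:,:400];B=cv2.resize(s[200:300,205:305],(400,400),interpolation=2)
cv2.imwrite("pics/c3.png",np.hstack([A[:400],B]))
```

```text
[ 0.57305166 -0.09223484  0.05920764] [ 0.27907683 -0.10947479 -1.57502181]
```

View pics/c3.png

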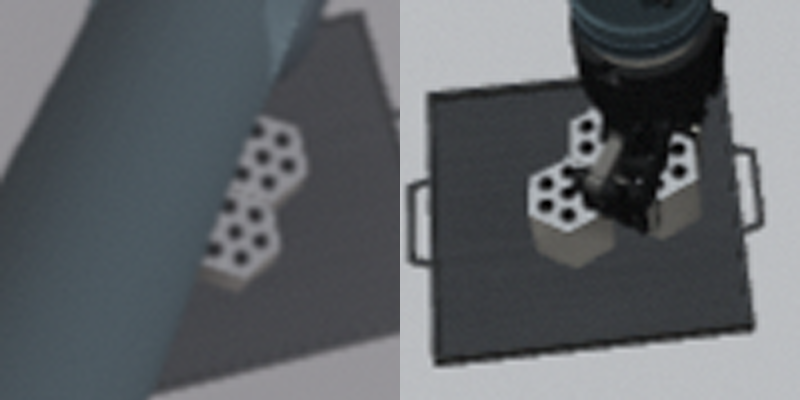

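The crop shows the held block on the right in the scene view, with wells at (676,149) and (679,171). It is still clear of A and B, and its bottom is above the floor. I'll check its position from those wells.

Run:
```python
from h import *
W=ray("scene",[(205+276/4-.4,200+149/4-.4),(205+279/4-.4,200+171/4-.4)],.0905)[:,:2]
print(W)
o=lambda a:.015*np.array([np.cos(np.radians(a)),np.sin(np.radians(a))])
print(W[0]-o(127.7),W[1]-o(67.7))
```

```text
[[ 0.56187105 -0.08390541]
 [ 0.57661706 -0.08055497]]
[ 0.57104395 -0.09577376] [ 0.57092522 -0.09443311]
```

Request:
carry_out(
  steps=[
    {"travel": [0, -0.15, 1.5], "angular": [0, 0, 0], "fingers": 1},
    {"travel": [0, 0, 1.5], "angular": [0, 0, 0], "fingers": 1},
    {"travel": [0, 0, 1.1], "angular": [0, 0, 0], "fingers": 1},
    {"travel": [0, 0, 0], "angular": [0, 0, 0], "fingers": 1},
    {"travel": [0, 0, 0], "angular": [0, 0, 0], "fingers": 1},
  ],
)

```text
clock: 17.5
tcp_pos: [0.5705, -0.0917, 0.017]
tcp_rot: [[0.376, 0.927, -0.001], [0.927, -0.376, 0.0], [-0.0, -0.001, -1.0]]
contact_force: [-1.5, -0.1, 2.4]
opening: 0.0456
finger_force: 53.6
```

Request:
carry_out(
  steps=[
    {"travel": [-0.3, 0, 0], "angular": [0, 0, 0], "fingers": 1},
    {"travel": [-0.3, 0, 0], "angular": [0, 0, 0], "fingers": 1},
    {"travel": [-0.3, 0, 0], "angular": [0, 0, 0], "fingers": 1},
    {"travel": [0, 0, 0], "angular": [0, 0, 0], "fingers": 1},
    {"travel": [0, 0, 0], "angular": [0, 0, 0], "fingers": 1},
  ],
)

```text
clock: 18.12
tcp_pos: [0.567, -0.1003, 0.0171]
tcp_rot: [[0.376, 0.927, -0.001], [0.927, -0.376, -0.0], [-0.001, -0.0, -1.0]]
contact_force: [-0.8, 0.2, -2.0]
opening: 0.0454
finger_force: 53.0
```

Run:
```python
from h import *
s=cams.grab_frame("scene");t=cams.grab_frame("top")
z=telemetry.state();print(z['tcp_pos'],z["contact_force"])
for n,im in(("scene",s),("top",t)):
  for q in[(.5288,-.1314),(.5708,-.1498),(.567,-.102)]:
    try: print(n,*wells(n,im,q))
    except Exception as e: print("no")
```

```text
[ 0.5670758  -0.09991619  0.0170755 ] [ 0.03760475  0.06880449 -3.29203089]
scene [ 0.5668 -0.1209] nan 0 []
scene [ 0.5655 -0.1636] 37.7 2 [0.0153 0.0151]
scene [ 0.5709 -0.0885] 39.7 1 [0.0163]
top [ 0.5279 -0.1317] 37.7 5 [0.0154 0.0153 0.0145 0.0157 0.0145]
top [ 0.5555 -0.1519] 44.7 3 [0.0157 0.015  0.0199]
top [ 0.5432 -0.1294] 39.4 1 [0.0156]h.py:40: RuntimeWarning: Mean of empty slice.
  A=np.degrees(np.angle(np.exp(6j*a).mean()))/6+30
  ret = ret.dtype.type(ret / rcount)
```

Request:
carry_out(
  steps=[
    {"travel": [-0.1, 0, 0], "angular": [0, 0, 0], "fingers": 1},
    {"travel": [-0.1, 0, 0.1], "angular": [0, 0, 0], "fingers": 1},
    {"travel": [0, 0, 0], "angular": [0, 0, 0], "fingers": 1},
    {"travel": [0, 0, 0], "angular": [0, 0, 0], "fingers": 0},
    {"travel": [0, 0, 0], "angular": [0, 0, 0], "fingers": -0.6},
    {"travel": [0, 0, 0], "angular": [0, 0, 0], "fingers": -1},
    {"travel": [0, 0, 0], "angular": [0, 0, 0], "fingers": -1},
    {"travel": [0, 0, -2], "angular": [0, 0, 0], "fingers": -1},
    {"travel": [0, 0, -4], "angular": [0, 0, 0], "fingers": -1},
    {"travel": [0, 0, -4], "angular": [0, 0, 0], "fingers": -1},
    {"travel": [4, 0, -2], "angular": [0, 0, 0], "fingers": -1},
    {"travel": [5, 0, 0], "angular": [0, 0, 0], "fingers": -1},
  ],
)

```text
clock: 19.73
tcp_pos: [0.6029, -0.0201, 0.1408]
tcp_rot: [[0.38, 0.925, 0.007], [0.925, -0.38, 0.0], [0.003, 0.007, -1.0]]
contact_force: [0.5, 0.5, -0.1]
opening: 0.0856
finger_force: 0.0
```

Request:
carry_out(
  steps=[
    {"travel": [5, -3, 0], "angular": [0, 0, 0], "fingers": -1},
    {"travel": [5, -3, 0], "angular": [0, 0, 0], "fingers": -1},
    {"travel": [0, 0, 0], "angular": [0, 0, 0], "fingers": -1},
  ],
)

```text
clock: 20.1
tcp_pos: [0.5816, 0.1056, 0.137]
tcp_rot: [[0.364, 0.931, -0.0], [0.931, -0.364, 0.004], [0.004, -0.002, -1.0]]
contact_force: [0.2, 0.5, -0.0]
opening: 0.085
finger_force: 0.0
```

```bash
cat > chk.py <<'E'
from h import *
for n in("scene","top"):
    im=cams.grab_frame(n);cv2.imwrite(f"pics/{n}_c.png",im);r=[]
    for q in[(.5288,-.1314),(.5708,-.1498),(.565,-.104)]:
        x=wells(n,im,q);r.append(x[0]);print(n,*x[:3])
    print([round(1000*np.linalg.norm(r[i]-r[j]),1) for i,j in((0,1),(0,2),(1,2))])
print(telemetry.state()["tcp_pos"])
E
python3 chk.py
```

```text
scene [ 0.529  -0.1316] 37.8 6
scene [ 0.5711 -0.1498] 37.7 6
scene [ 0.5651 -0.1033] 38.0 6
[np.float64(45.9), np.float64(45.9), np.float64(46.9)]
top [ 0.5283 -0.1316] 37.9 6
top [ 0.5704 -0.1499] 37.8 6
top [ 0.5644 -0.1035] 37.7 6
[np.float64(45.9), np.float64(45.7), np.float64(46.8)]
[0.58257178 0.09783413 0.13734459]
```

```bash
python3 -c "
from h import *
s=cv2.imread('pics/scene_c.png');pic(s,'fin',200,195,250,110,3)"
```

```text
(no output)
```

View pics/fin.png

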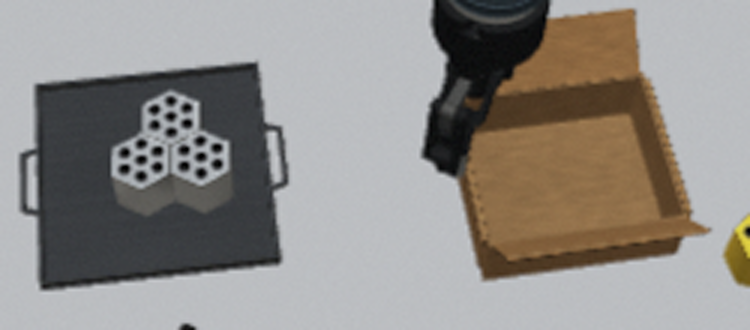

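The picture shows the tight three-block cluster around (170,155), the empty carton with both flaps out, and the gripper clear in the air. I'm handing the job in.

```bash
python3 -c "
from bench import job
print(job.finish_job())"
```

```text
the job is handed in; nothing more can be done
None
```

I handed the job in at about 20 s of the 70 s: both flaps are folded fully outward, and the three hex blocks stand in one tight cluster in the tray (measured centre distances 45.9, 45.8 and 46.9 mm, limit 48 mm); the beaker and flask were left alone, and the hand-in call returned no verdict.

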